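# Set a shaft collar on the flat and hold it against the clutch spring

## Task

Pinch the bare end of the stirrer drive's shaft and turn it until you feel the set-screw flat sitting square between your fingers and facing the slot in the yellow guard. Then take the collar from the mat, fit it on the shaft with its set-screw over the flat, so that the screw can be reached through the slot, and press it all the way down against the clutch spring. Finish still holding the collar down there, ready for the screw to be tightened (the spring lifts it if you let go), and leave the things standing around where they are.

Things in the scene. Friction and masses are not known exactly. Their poses are not given: they have to be found in the camera images.
- drive_unit: the stirrer's drive, fixed to the bench: base plate 215 x 130 mm, blue gearbox 96 mm square, 58 mm high, grey motor behind, upright steel shaft in its middle, ringed by a yellow guard (68 mm outside, 62 inside, top at 104 mm, flange under it 76 mm). Origin on the shaft's axis at bench level, z up; -x points from the shaft to the guard's slot, +x to the motor
- guard_slot (a point): middle of the guard's slot at the guard's top rim, 104 mm up and 32.5 mm from the shaft's axis; the slot is 14 mm wide, open at the top, and is where the hex key is put through to the set-screw
- clutch_shaft (a joint): angle of the shaft (rad): 0 when its flat faces the slot squarely, positive when turned anticlockwise seen from above; at the start between about 0.5 and 1.35. The shaft turns stiffly (about 0.06 N m) and stays where it is left
- shaft_end (a point): centre of the shaft's upper end, 145 mm above the bench. Shaft 16 mm thick with one set-screw flat cut 3 mm deep (13 mm across it) from 95 mm above the bench to the end, so 41 mm stand free above the guard; end chamfered 1.5 mm. The point turns with the shaft: its -x axis is the flat's outward normal, z up along the shaft
- thrust_cup (a joint): how far the brass thrust cup round the shaft (36 mm across, its top 98 mm above the bench at rest) is pressed down (m): 0 at rest, stop at 0.006; its spring pushes up with 4 N at rest and 10 N at the stop
- shaft_collar: loose aluminium collar on the mat, 38 mm high, 100-170 g: flange 44 mm across, 12 high; above it a hub 32 mm across, 26 high, with two spanner flats 26 mm apart facing its +y and -y (grip these). D bore right through, 17.2 mm wide, its flat 6 mm from the axis towards -x, the set-screw's side. Origin at the centre of its underside, z up. Fully down its underside is 92 mm above the bench
- set_screw (a point): dark socket of the set-screw in the rim of the collar's flange, 22 mm from the collar's axis towards its -x, 6 mm above its underside
- parts_mat: black rubber mat 110 x 150 x 3 mm, fixed to the bench; origin under its centre; the collar stands and the hex key lies on it
- hex_key: dark L-shaped hex key, 4 mm thick, 70 x 24 mm, lying on the mat (bystander)
- tape_roll: roll of tan tape lying flat, 96 mm across, 25 mm high (bystander); origin at the centre of its underside
- sprayer: green round spray bottle with a thin olive neck, 89 mm across, 171 mm high (bystander); origin at the centre of its underside
- tube_rack: black rack with orange-capped tubes, 62 x 98 x 79 mm (bystander); origin at the centre of its underside
- shaft_flat: the set-screw flat of the shaft, 12 mm wide and 48.5 mm high, 5 mm from the shaft's axis; origin in the middle of the flat (about 119 mm above the bench), -x axis pointing straight out of it; turns with the shaft
Mind the look-alikes: they are no part of the job. Of the things that look like the shaft_collar, the smallest one is meant.

How it is judged:
On the way, in this order (a step that is already met when the one before it is completed fails the run):
1. the fingers pinch the shaft on its flat, and the flat faces the slot within 0.17 rad (value of joint clutch_shaft between -0.17 and 0.17 rad and contact force between the fingers and shaft_flat above 1 N), for 0.2 s.
2. the collar is on the shaft, 20 mm or more down over the end (horizontal distance between shaft_collar and shaft_end below 0.003 m and z of shaft_collar in the frame of drive_unit below 0.125 m), for 0.1 s.
At the end, for the whole second after the job is handed in: fingers hold the collar (>4 N), at rest, upright to 0.07 rad, within 3 mm of the shaft's axis, underside at most 93.8 mm up, thrust cup pressed 4.5 mm or more; set-screw over the flat (20 mm or more out along its normal), on the slot's side, within 6.5 mm of the slot's middle line (value of joint thrust_cup above 0.0045 m and z of shaft_collar in the frame of drive_unit below 0.0938 m and horizontal distance between shaft_collar and shaft_end below 0.003 m and angle between shaft_collar's own z axis and vertical below 0.07 rad and x of set_screw in the frame of shaft_end below -0.02 m and x of set_screw in the frame of drive_unit below -0.015 m and y of set_screw in the frame of drive_unit between -0.0065 and 0.0065 m and contact force between the fingers and shaft_collar above 4 N and linear speed of shaft_collar below 0.02 m/s); the arm keeps its last pose, push and grip.
It fails at once if the tape, the tube rack, the spray bottle or the hex key is pushed more than 30 mm, or the bottle or rack is tipped (distance of any of tape_roll, tube_rack, sprayer, hex_key from where it was at the start of the episode above 0.03 m or angle between any of sprayer, tube_rack's own z axis and vertical above 0.4 rad).
It also fails if it takes over 61 s, if anything falls off the work surface, if the arm or the gripper's body presses on something with over 40 N, if the wrist force passes 120 N, or if a joint passes its speed limit or range.

## Robot

A 7-joint arm with a two-finger parallel gripper is mounted at the origin on the work surface; the furniture and walls round the work are solid. World frame = base frame: x ahead of the robot, y to its left, z up, the work surface at z = 0. Lengths are in m, angles in rad, forces in N, time in s.
With the tool pointing down it reaches from about 0.4 to 0.75 m from the base axis. Payload 19.5 kg.
Tool frame: the origin (TCP) lies between the finger pads; the fingertips stand 19 mm ahead of it and the grasp point (between the pads) is the TCP (ctrl.tip_extent is the distance from the TCP to the fingertips, in m); z points along the fingers, y is the line along which they close (so a half turn about z gives the same grasp; the last joint's range is limited). The gripper opens to 85 mm and grips with 20 to 120 N. Pads are 22 mm wide; open, the fingers measure 114 mm over their backs; the gripper's body (76 mm by 85 mm) begins 54 mm behind the grasp point. The pads swing forward as they close: fully open they stand 13 mm farther back than shut.
Start: joints at [-1.213, 0.707, -0.028, 1.485, 0.022, 0.951, -0.075], TCP at [0.224, 0.53, 0.25] pointing down, gripper open.
Joint ranges: [-2.71, 2.71], [-0.32, 2.16], [-1.57, 1.52], [0, 2.45], [-1.46, 4.6], [0, 2.02], [-2.83, 2.83]. Speed limits (rad/s): [1.89, 1.89, 2.57, 2.57, 3.01, 3.01, 3.01].

## Interface

Orientations are given as a rotation vector (axis times angle).
In Python, from cell import ctrl gives the robot as it stands.
- The arm moves only by the tool move_arm, never from a script. Its argument "commands" is a list of rows, each an object of numbers: "x", "y", "z": the shift along the tool's x, y, z in mm; "wx", "wy", "wz": the turn, a rotation vector about the tool's x, y, z in rad. A call has exactly 5 rows; each row shifts and turns the commanded pose from where the row before left it, along the tool's axes as they then stand; what a row does not reach is not made up. A row lasts 1/8 s, in which the tool goes at most 62.5 mm and 10.7 degrees, less where a joint would pass 70% of its speed; a pose out of reach is approached as far as the arm can. A call with a gripper value outside its range is refused whole. "gripper" is the opening, from 0 (shut) to 1 (fully open), set as the call begins (left out, the last holds). The fingers move at their own pace and stop on an object; "newtons" is the grip in N (left out, the last holds). Time passes only in rows, so rows that do not move let the fingers close, or fill a call up. It gives the time, the measured TCP pose, the force, the opening and the grip force at its end, in the units of the state.
- ctrl.get_state(): the state, without advancing time (a new reading comes with each control period).
- ctrl.snapshot(name): name is "side" or "top"; returns a dict with "image" (384x512x3 uint8, blue, green, red), "z_map" (384x512 float32, m along the optical axis (not along the pixel's ray), 0 where there is no reading), "fx", "fy", "cx", "cy" (pixels), "extrinsics" (4x4, takes a point from world to camera coordinates). Camera axes: x right, y down, z forward; pixel columns grow to the right and rows downward; lengths in m; the calibration is good to about 2 mm. A picture is of the moment at which its call begins.
- ctrl.job_done(): hands the job in; it is judged then, once.
The state is a dict: "time_s": time; "joint_positions": joint angles; "qvel": joint speeds; "effort": joint torques, N m; "eef_pos": TCP position; "orientation": TCP orientation; "wrist_force": force on the tool from outside, world axes, zero at the start; "moment": the same for the moment, N m; "finger_gap": finger opening in m; "grip_force": force on a finger pad.
Only numpy, scipy, OpenCV 4.12 (cv2) and the standard library are available. Lean on these libraries where they do the work, as an engineer would, in place of code of your own. Each camera call takes 0.05 s, during which the arm holds its last target. There are 200 camera calls.

## Working session

There is one attempt and no reset: what is moved stays moved. The work goes in short steps, Python scripts to look and compute and a tool call to move; the robot and the scene stay as the last step left them, time stands still between calls to the robot, and variables do not carry over. Pictures are saved under pics/ and viewed, at most 10 in all, crops included, and the job is handed in when it is done.

Besides the shell and the picture viewer there is one more tool, called after "Emit:" by a JSON object that holds its "name" and its "arguments". move_arm: Moves the arm, as the interface text tells. Its arguments: {"type":"object","properties":{"commands":{"type":"array"},"gripper":{"type":"number"},"newtons":{"type":"number"}},"required":["commands"]}

```bash
mkdir -p pics; ls
python3 - <<'E'
from cell import ctrl
import cv2,numpy as np
ims=[]
for n in("top","side"):
    s=ctrl.snapshot(n); np.savez(f"{n}0.npz",**s); cv2.imwrite(f"pics/{n}0.png",s["image"])
    print(n,s["fx"],s["cx"],s["cy"]); print(np.round(s["extrinsics"],3).tolist())
print(ctrl.get_state(),ctrl.tip_extent)
E
```

```text
pics
top 451.18596821513853 254.31656697371793 190.3838720393641
[[0.022, -1.0, 0.017, -0.026], [-0.996, -0.023, -0.084, 0.507], [0.084, -0.015, -0.996, 1.373], [0.0, 0.0, 0.0, 1.0]]
side 403.885364476904 255.5488226397986 194.75246640327177
[[0.899, -0.437, -0.023, -0.438], [-0.255, -0.479, -0.84, 0.223], [0.356, 0.761, -0.542, 0.867], [0.0, 0.0, 0.0, 1.0]]
{'time_s': 0.1, 'joint_positions': array([-1.21266482,  0.7069665 , -0.02764845,  1.48493569,  0.02200644,
        0.95091641, -0.0755061 ]), 'qvel': array([-0.00113448, -0.00370568,  0.001104  , -0.0019863 ,  0.00109832,
       -0.00050661,  0.00079424]), 'effort': array([ 2.97703307e-03, -8.84296989e+01,  1.23656966e+00, -2.36451477e+01,
        1.69490709e-02,  5.11436883e-03, -5.38717597e-05]), 'eef_pos': array([0.22373027, 0.52945789, 0.24992047]), 'orientation': array([-6.23813012e-01, -3.07886073e+00,  1.42558785e-03]), 'wrist_force': array([-0.02872044,  0.19704627,  0.46735964]), 'moment': array([-0.03524139,  0.00188007, -0.03157026]), 'grip_force': 0.0, 'finger_gap': 0.08539201694112702} 0.019
```

View pics/top0.png

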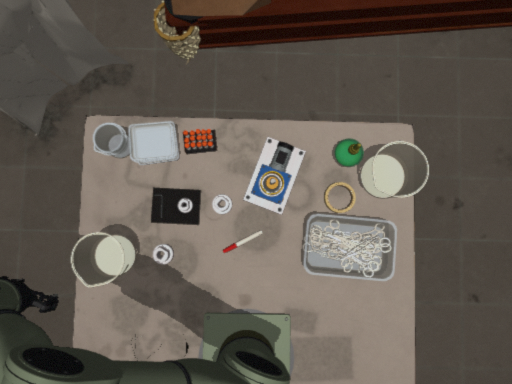

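View pics/side0.png

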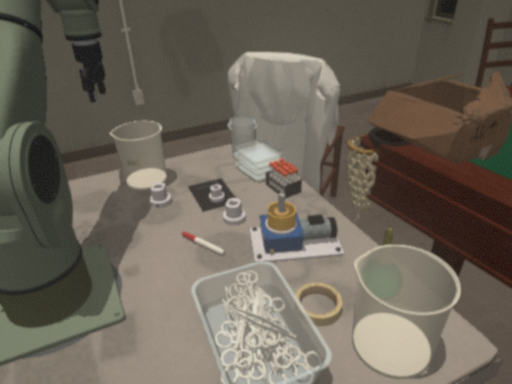

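```bash
cat > h.py <<'E'
import numpy as np, cv2
from scipy.spatial.transform import Rotation as R
def load(n): return dict(np.load(n+".npz"))
def ray(s,u,v,z):
    "pixel -> world point on plane z"
    E=s["extrinsics"]; r,t=E[:3,:3],E[:3,3]
    c=-r.T@t; d=r.T@np.array([(u-s["cx"])/s["fx"],(v-s["cy"])/s["fy"],1])
    return c+d*(z-c[2])/d[2]
def proj(s,p):
    q=s["extrinsics"]@np.r_[p,1]; return np.array([s["fx"]*q[0]/q[2]+s["cx"],s["fy"]*q[1]/q[2]+s["cy"]])
E
python3 - <<'E'
from h import *
s=load("top0"); im=s["image"]
a=cv2.resize(im[185:225,150:236],None,fx=9,fy=9,interpolation=cv2.INTER_CUBIC)[:, :774]
b=cv2.resize(im[135:217,242:312],None,fx=7,fy=7,interpolation=cv2.INTER_CUBIC)
cv2.imwrite("pics/a.png",a)
w=load("side0")["image"]; b2=cv2.resize(w[180:260,245:295],None,fx=7,fy=7,interpolation=cv2.INTER_CUBIC)
h=min(len(b),len(b2)); cv2.imwrite("pics/b.png",np.hstack([b[:560],cv2.copyMakeBorder(b2,0,max(0,574-len(b2)),0,0,0)[:len(b[:560])]])[:560,:800])
hsv=cv2.cvtColor(im,cv2.COLOR_BGR2HSV)
# blue gearbox
m=cv2.inRange(hsv,(100,120,40),(125,255,255)); m[:130]=0;m[220:]=0
c=max(cv2.findContours(m,0,2)[0],key=cv2.contourArea); print("blue",cv2.minAreaRect(c))
# white plate
m=cv2.inRange(hsv,(0,0,200),(179,40,255)); m[:, :240]=0; m[:,310:]=0;m[:130]=0;m[220:]=0
pts=cv2.findNonZero(m); r=cv2.minAreaRect(cv2.convexHull(pts)); bx=cv2.boxPoints(r); P=np.array([ray(s,*p,0.008)[:2] for p in bx]); print("plate",r,P.round(3).tolist(),P.mean(0))
# black mat
m=cv2.inRange(hsv,(0,0,0),(179,255,60)); m[:180]=0;m[230:]=0;m[:,:140]=0;m[:,210:]=0
c=max(cv2.findContours(m,0,2)[0],key=cv2.contourArea); r=cv2.minAreaRect(c);P=np.array([ray(s,*p,0.003)[:2] for p in cv2.boxPoints(r)]); print("mat",P.round(3).tolist())
for n,u,v,z in[("collar",185,205,.04),("c2",222,204,.04),("c3",163,254,.04),("shaft",271,184,.145),("rack",200,140,.079),("spray",348,152,.1)]: print(n,ray(s,u,v,z).round(3))
# local zmap
print((1.373-s["z_map"][196:214:1,176:196:1]).round(3)[8])
E
```

```text
blue ((270.9433288574219, 183.74742126464844), (30.441421508789062, 30.58501434326172), 21.037513732910156)
plate ((273.78082275390625, 174.91781616210938), (39.79399490356445, 66.24530029296875), 20.556045532226562) [[0.481, 0.018], [0.679, -0.051], [0.637, -0.169], [0.44, -0.099]] [ 0.55957529 -0.07529142]
mat [[0.405, 0.304], [0.512, 0.303], [0.507, 0.154], [0.4, 0.157]]
collar [0.457 0.195 0.04 ]
c2 [0.462 0.083 0.04 ]
c3 [0.308 0.255 0.04 ]
shaft [ 0.517 -0.06   0.145]
rack [0.65  0.151 0.079]
spray [ 0.621 -0.288  0.1  ]
[-0.032 -0.032 -0.02  -0.016  0.01   0.007 -0.011 -0.031 -0.029 -0.03
 -0.036  0.005  0.005 -0.023 -0.019 -0.021 -0.02  -0.032 -0.037 -0.033]
```

View pics/a.png

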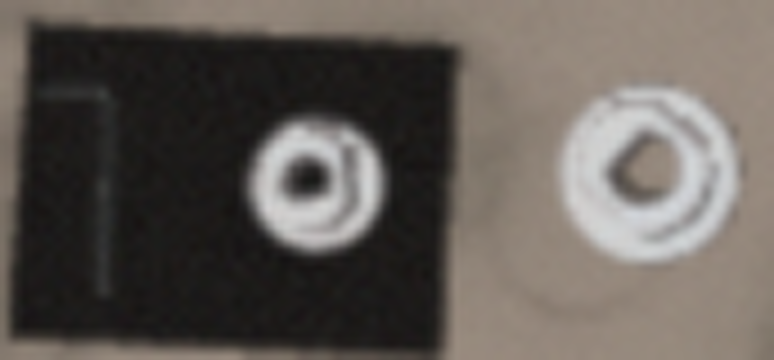

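View pics/b.png

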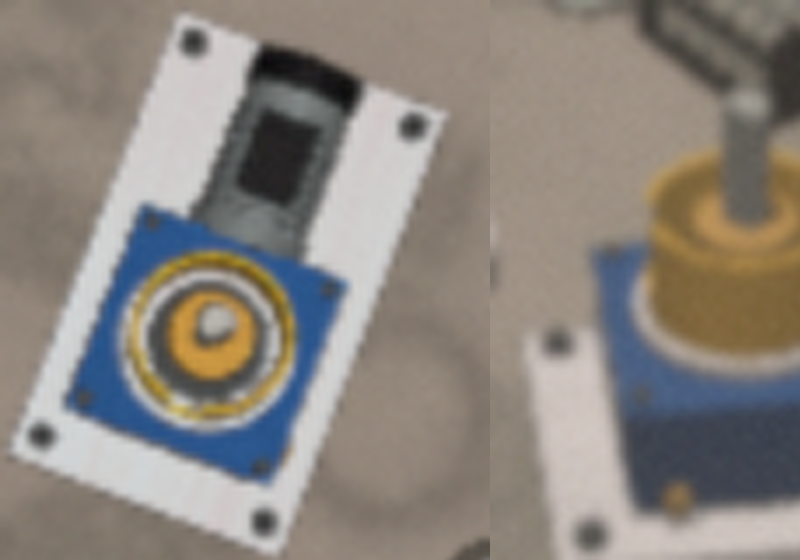

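Run:
```python
from h import *
from cell import ctrl
t=np.mean([ctrl.snapshot("top")["image"] for _ in range(5)],0); w=np.mean([ctrl.snapshot("side")["image"] for _ in range(5)],0)
np.savez("avg.npz",t=t,w=w)
a=cv2.resize(t[190:218,171:201],None,fx=13,fy=13,interpolation=cv2.INTER_CUBIC)
b=cv2.resize(w[178:206,201:231],None,fx=13,fy=13,interpolation=cv2.INTER_CUBIC)
c=cv2.resize(t[170:200,255:287],None,fx=7,fy=7,interpolation=cv2.INTER_CUBIC)
d=cv2.resize(w[185:235,262:302],None,fx=4.2,fy=4.2,interpolation=cv2.INTER_CUBIC)
o=np.zeros((600,790,3)); o[:364,:390]=a;o[:364,395:785]=b; o[370:580,:224]=c[:210]; o[370:580,300:468]=d
cv2.imwrite("pics/c.png",np.clip(o,0,255))
s=load("top0");v=load("side0")
print(ray(s,270.94,183.75,.058),ray(s,272.57,180.6,.145))
# white collar masks
hsv=cv2.cvtColor(t.astype(np.uint8),cv2.COLOR_BGR2GRAY)
for n,i,(r0,r1,c0,c1) in(("top",t,(190,218,171,200)),):
    g=cv2.cvtColor(i.astype(np.uint8),cv2.COLOR_BGR2GRAY)[r0:r1,c0:c1]
    m=(g>110).astype(np.uint8); k=max(cv2.findContours(m,0,1)[0],key=cv2.contourArea)
    e=cv2.fitEllipse(k); print(n,e, ray(s,e[0][0]+c0,e[0][1]+r0,.015))
```

```text
[ 0.52592957 -0.06412089  0.058     ] [ 0.52625299 -0.06403642  0.145     ]
top ((13.68860149383545, 15.187094688415527), (13.402351379394531, 13.700839042663574), 83.02693939208984) [0.45749046 0.19899071 0.015     ][ WARN:0@10.873] global loadsave.cpp:1063 imwrite_ Unsupported depth image for selected encoder is fallbacked to CV_8U.
```

View pics/c.png

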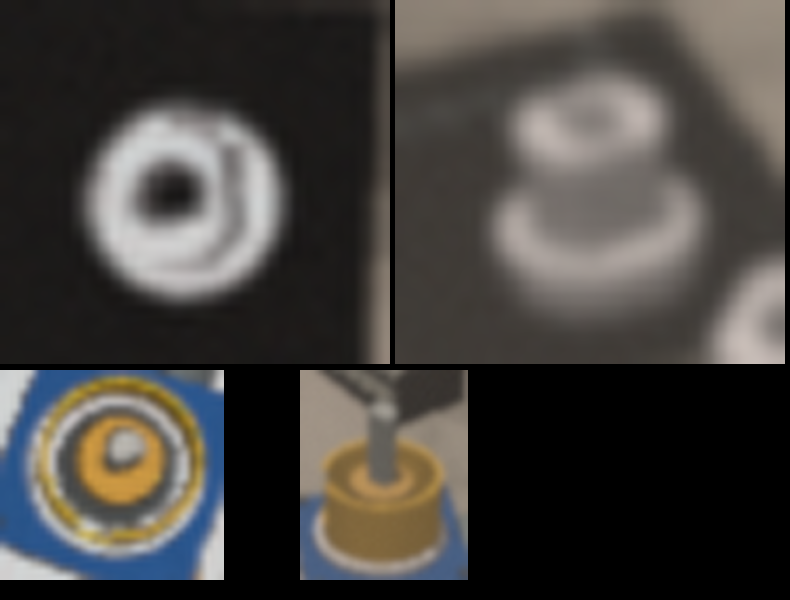

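```bash
cat >> h.py <<'E'
def go(x,y,z,yaw=None):
    "shift (mm) in the present tool axes and turn to a target; yaw = world angle (deg) of tool y"
    from cell import ctrl
    s=ctrl.get_state(); M=R.from_rotvec(s["orientation"])
    d=M.inv().apply(np.array([x,y,z])-s["eef_pos"])*1000
    Y=M.as_matrix()[:,1]; cur=np.degrees(np.arctan2(Y[1],Y[0])); out=f"yaw {cur:.1f} shift {d.round(1)}"
    if yaw is not None:
        T=R.from_matrix(np.c_[[np.sin(np.radians(yaw)),-np.cos(np.radians(yaw)),0],[np.cos(np.radians(yaw)),np.sin(np.radians(yaw)),0],[0,0,-1]])
        out+=f" turn {(M.inv()*T).as_rotvec().round(3)}; shift after turn {(T.inv().apply(np.array([x,y,z])-s['eef_pos'])*1000).round(1)}"
    print(out,"q",s["joint_positions"].round(2),"t",s["time_s"],"gap",round(s["finger_gap"]*1000,2),"grip",s["grip_force"],"F",s["wrist_force"].round(1))
E
python3 -c "
from h import *
go(.526,-.064,.33,33.5)
go(.526,-.064,.17,33.5)"
```

```text
Traceback (most recent call last):
  File "h.py", line 18, in go
    T=R.from_matrix(np.c_[[np.sin(np.radians(yaw)),-np.cos(np.radians(yaw)),0],[np.cos(np.radians(yaw)),np.sin(np.radians(yaw)),0],[0,0,-1]])
  File "scipy/spatial/transform/_rotation.pyx", line 1143, in scipy.spatial.transform._rotation.Rotation.from_matrix
ValueError: Non-positive determinant (left-handed or null coordinate frame) in rotation matrix 0: [[ 0.55193699  0.83388582  0.        ]
 [-0.83388582  0.55193699  0.        ]
 [ 0.          0.         -1.        ]].
```

Emit:
{"name": "move_arm", "arguments": {"commands": [{"z":-30},{"z":-40},{"x":-50},{"x":-50},{"x":-50}]}}

```text
$.commands[0]: bad value
```

```bash
sed -i 's/\[np.sin(np.radians(yaw)),-np.cos(np.radians(yaw)),0\]/[-np.sin(np.radians(yaw)),np.cos(np.radians(yaw)),0]/' h.py
python3 -c "
from h import *
go(.526,-.064,.33,33.5)"
```

```text
yaw 67.1 shift [-509.4 -429.2  -79.7] turn [-0.     0.     0.586]; shift after turn [-661.8  -75.6  -79.7] q [-1.21  0.71 -0.03  1.48  0.02  0.95 -0.08] t 0.6 gap 85.25 grip 0.0 F [-0.2  0.3  0.6]
```

Emit:
{"name": "move_arm", "arguments": {"commands": [{"x":0,"y":0,"z":-30,"wx":0,"wy":0,"wz":0},{"x":-10,"y":0,"z":-40,"wx":0,"wy":0,"wz":0},{"x":-50,"y":-10,"z":0,"wx":0,"wy":0,"wz":0},{"x":-50,"y":-20,"z":0,"wx":0,"wy":0,"wz":0},{"x":-50,"y":-30,"z":0,"wx":0,"wy":0,"wz":0}]}}

```text
time_s: 1.23
eef_pos: [0.3489, 0.4109, 0.3201]
orientation: [0.623, 3.079, -0.0]
wrist_force: [0.6, 0.6, 0.2]
finger_gap: 0.0854
grip_force: 0.0
```

Emit:
{"name": "move_arm", "arguments": {"commands": [{"x":-36,"y":-38,"z":0,"wx":0,"wy":0,"wz":0},{"x":-38,"y":-40,"z":0,"wx":0,"wy":0,"wz":0},{"x":-38,"y":-40,"z":0,"wx":0,"wy":0,"wz":0},{"x":-38,"y":-40,"z":0,"wx":0,"wy":0,"wz":0},{"x":-38,"y":-40,"z":0,"wx":0,"wy":0,"wz":0}]}}

```text
time_s: 1.85
eef_pos: [0.4444, 0.1548, 0.3205]
orientation: [0.624, 3.079, 0.0]
wrist_force: [0.6, 1.2, -0.5]
finger_gap: 0.0855
grip_force: 0.0
```

Emit:
{"name": "move_arm", "arguments": {"commands": [{"x":-38,"y":-40,"z":0,"wx":0,"wy":0,"wz":0},{"x":-38,"y":-40,"z":0,"wx":0,"wy":0,"wz":0},{"x":-38,"y":-40,"z":10,"wx":0,"wy":0,"wz":0},{"x":-38,"y":-40,"z":30,"wx":0,"wy":0,"wz":0},{"x":0,"y":0,"z":30,"wx":0,"wy":0,"wz":0.18}]}}

```text
time_s: 2.48
eef_pos: [0.522, -0.0543, 0.2493]
orientation: [0.91, 3.006, -0.002]
wrist_force: [0.9, 2.1, -0.1]
finger_gap: 0.0853
grip_force: 0.0
```

Emit:
{"name": "move_arm", "arguments": {"commands": [{"x":0,"y":0,"z":20,"wx":0,"wy":0,"wz":0.18},{"x":0,"y":0,"z":10,"wx":0,"wy":0,"wz":0.18},{"x":0,"y":0,"z":0,"wx":0,"wy":0,"wz":0.05},{"x":0,"y":0,"z":0,"wx":0,"wy":0,"wz":0},{"x":0,"y":0,"z":0,"wx":0,"wy":0,"wz":0}]}}

```text
time_s: 3.1
eef_pos: [0.5217, -0.0498, 0.2209]
orientation: [1.488, 2.766, 0.001]
wrist_force: [1.1, 0.4, 0.8]
finger_gap: 0.0856
grip_force: 0.0
```

```bash
python3 -c "
from h import *
go(.526,-.064,.125,33.5)"
```

```text
yaw 33.4 shift [-14.2  -4.3  95.9] turn [ 0.001  0.    -0.001]; shift after turn [-14.2  -4.3  95.9] q [-0.03  0.67  0.12  1.72 -0.11  0.76  0.73] t 3.1 gap 85.65 grip 0.0 F [1.1 0.4 0.8]
```

Emit:
{"name": "move_arm", "arguments": {"commands": [{"x":-14,"y":-4,"z":15,"wx":0,"wy":0,"wz":0},{"x":0,"y":0,"z":30,"wx":0,"wy":0,"wz":0},{"x":0,"y":0,"z":30,"wx":0,"wy":0,"wz":0},{"x":0,"y":0,"z":18,"wx":0,"wy":0,"wz":0},{"x":0,"y":0,"z":0,"wx":0,"wy":0,"wz":0}]}}

```text
time_s: 3.72
eef_pos: [0.5253, -0.0646, 0.126]
orientation: [-1.491, -2.763, 0.002]
wrist_force: [-0.0, 0.4, 0.1]
finger_gap: 0.0854
grip_force: 0.0
```

Emit:
{"name": "move_arm", "arguments": {"commands": [{"x":0,"y":0,"z":0,"wx":0,"wy":0,"wz":0},{"x":0,"y":0,"z":0,"wx":0,"wy":0,"wz":0},{"x":0,"y":0,"z":0,"wx":0,"wy":0,"wz":0},{"x":0,"y":0,"z":0,"wx":0,"wy":0,"wz":0},{"x":0,"y":0,"z":0,"wx":0,"wy":0,"wz":0}], "gripper": 0.05, "newtons": 20}}

```text
time_s: 4.35
eef_pos: [0.527, -0.063, 0.1278]
orientation: [1.49, 2.763, 0.003]
wrist_force: [5.8, 3.9, 0.6]
finger_gap: 0.0138
grip_force: 20.4
```

```bash
python3 -c "
from h import *
go(.526,-.064,.127,33.5)"
```

```text
yaw 33.3 shift [-0.3 -1.4  0.8] turn [ 0.002  0.001 -0.003]; shift after turn [-0.2 -1.4  0.8] q [ 0.01  0.83  0.09  1.79 -0.13  0.53  0.77] t 4.35 gap 13.84 grip 20.429395258252043 F [5.8 3.9 0.6]
```

Emit:
{"name": "move_arm", "arguments": {"commands": [{"x":0,"y":0,"z":0,"wx":0,"wy":0,"wz":0},{"x":0,"y":0,"z":0,"wx":0,"wy":0,"wz":0},{"x":0,"y":0,"z":0,"wx":0,"wy":0,"wz":0},{"x":0,"y":0,"z":0,"wx":0,"wy":0,"wz":0},{"x":0,"y":0,"z":0,"wx":0,"wy":0,"wz":0}], "gripper": 0.05, "newtons": 100}}

```text
time_s: 4.97
eef_pos: [0.527, -0.063, 0.128]
orientation: [1.49, 2.763, 0.003]
wrist_force: [6.2, 4.2, 4.5]
finger_gap: 0.0115
grip_force: 97.4
```

```bash
python3 -c "
from h import *
go(.526,-.064,.127,33.5)"
```

```text
yaw 33.3 shift [-0.3 -1.4  1. ] turn [ 0.003  0.001 -0.003]; shift after turn [-0.3 -1.4  1. ] q [ 0.01  0.83  0.09  1.79 -0.13  0.53  0.77] t 4.975 gap 11.55 grip 97.42830951232463 F [6.2 4.2 4.5]
```

Emit:
{"name": "move_arm", "arguments": {"commands": [{"x":0,"y":0,"z":0,"wx":0,"wy":0,"wz":0},{"x":0,"y":0,"z":0,"wx":0,"wy":0,"wz":0},{"x":0,"y":0,"z":0,"wx":0,"wy":0,"wz":0},{"x":0,"y":0,"z":0,"wx":0,"wy":0,"wz":0},{"x":0,"y":0,"z":0,"wx":0,"wy":0,"wz":0}], "gripper": 0.05, "newtons": 20}}

```text
time_s: 5.6
eef_pos: [0.5271, -0.063, 0.128]
orientation: [1.49, 2.763, 0.003]
wrist_force: [5.7, 5.0, 4.7]
finger_gap: 0.0121
grip_force: 97.4
```

```bash
python3 -c "
from h import *
go(.526,-.064,.127,33.5)"
```

```text
yaw 33.3 shift [-0.2 -1.4  1. ] turn [ 0.003  0.001 -0.003]; shift after turn [-0.2 -1.4  1. ] q [ 0.01  0.83  0.09  1.79 -0.13  0.53  0.77] t 5.6 gap 12.13 grip 97.42773599456996 F [5.7 5.  4.7]
```

Emit:
{"name": "move_arm", "arguments": {"commands": [{"x":0,"y":0,"z":0,"wx":0,"wy":0,"wz":0},{"x":0,"y":0,"z":0,"wx":0,"wy":0,"wz":0},{"x":0,"y":0,"z":0,"wx":0,"wy":0,"wz":0},{"x":0,"y":0,"z":0,"wx":0,"wy":0,"wz":0},{"x":0,"y":0,"z":0,"wx":0,"wy":0,"wz":0}], "gripper": 0.3, "newtons": 20}}

```text
time_s: 6.22
eef_pos: [0.5259, -0.0637, 0.1274]
orientation: [-1.492, -2.765, 0.0]
wrist_force: [-0.2, 0.6, -0.3]
finger_gap: 0.0258
grip_force: 0.0
```

Emit:
{"name": "move_arm", "arguments": {"commands": [{"x":0,"y":0,"z":0,"wx":0,"wy":0,"wz":0},{"x":0,"y":0,"z":0,"wx":0,"wy":0,"wz":0},{"x":0,"y":0,"z":0,"wx":0,"wy":0,"wz":0},{"x":0,"y":0,"z":0,"wx":0,"wy":0,"wz":0},{"x":0,"y":0,"z":0,"wx":0,"wy":0,"wz":0}], "gripper": 0.05, "newtons": 20}}

```text
time_s: 6.85
eef_pos: [0.527, -0.063, 0.1276]
orientation: [1.49, 2.764, 0.003]
wrist_force: [6.4, 3.2, -2.8]
finger_gap: 0.0135
grip_force: 20.9
```

```bash
python3 -c "
from h import *
from cell import ctrl
go(.526,-.064,.127,33.5)
g=[]
for i in range(6): ctrl.snapshot('top'); g.append(ctrl.get_state()['finger_gap']*1000)
print(np.round(g,2),np.mean(g))"
```

```text
yaw 33.3 shift [-0.3 -1.4  0.6] turn [ 0.002  0.001 -0.003]; shift after turn [-0.3 -1.4  0.6] q [ 0.01  0.83  0.09  1.79 -0.13  0.53  0.77] t 6.85 gap 13.46 grip 20.91250628727721 F [ 6.4  3.2 -2.8]
[13.13 13.55 13.27 13.24 13.24 13.47] 13.315800470385964
```

Emit:
{"name": "move_arm", "arguments": {"commands": [{"x":0,"y":0,"z":0,"wx":0,"wy":0,"wz":0},{"x":0,"y":0,"z":0,"wx":0,"wy":0,"wz":0.12},{"x":0,"y":0,"z":0,"wx":0,"wy":0,"wz":0.15},{"x":0,"y":0,"z":0,"wx":0,"wy":0,"wz":0.15},{"x":0,"y":0,"z":0,"wx":0,"wy":0,"wz":0.15}], "gripper": 0.05, "newtons": 80}}

```text
time_s: 7.78
eef_pos: [0.527, -0.0635, 0.1277]
orientation: [2.213, 2.227, 0.003]
wrist_force: [6.1, 0.6, -0.4]
finger_gap: 0.0121
grip_force: 77.9
```

Emit:
{"name": "move_arm", "arguments": {"commands": [{"x":0,"y":0,"z":0,"wx":0,"wy":0,"wz":0.15},{"x":0,"y":0,"z":0,"wx":0,"wy":0,"wz":0.12},{"x":0,"y":0,"z":0,"wx":0,"wy":0,"wz":0.08},{"x":0,"y":0,"z":0,"wx":0,"wy":0,"wz":0},{"x":0,"y":0,"z":0,"wx":0,"wy":0,"wz":0}]}}

```text
time_s: 8.4
eef_pos: [0.5269, -0.0638, 0.1277]
orientation: [2.563, 1.814, 0.002]
wrist_force: [5.3, -2.1, 0.5]
finger_gap: 0.0119
grip_force: 80.3
```

```bash
python3 -c "
from h import *
go(.526,-.064,.127,-19.2)"
```

```text
yaw -19.4 shift [-0.5 -0.7  0.7] turn [ 0.002 -0.    -0.004]; shift after turn [-0.5 -0.7  0.7] q [-0.11  0.85  0.33  1.79 -0.47  0.57  0.17] t 8.4 gap 11.88 grip 80.26863453327678 F [ 5.3 -2.1  0.5]
```

Emit:
{"name": "move_arm", "arguments": {"commands": [{"x":0,"y":0,"z":0,"wx":0,"wy":0,"wz":0},{"x":0,"y":0,"z":0,"wx":0,"wy":0,"wz":0},{"x":0,"y":0,"z":0,"wx":0,"wy":0,"wz":0},{"x":0,"y":0,"z":0,"wx":0,"wy":0,"wz":-0.1},{"x":0,"y":0,"z":0,"wx":0,"wy":0,"wz":0}], "gripper": 0.3, "newtons": 20}}

```text
time_s: 9.02
eef_pos: [0.5258, -0.0637, 0.1275]
orientation: [-2.471, -1.94, 0.0]
wrist_force: [-0.1, -0.0, -0.1]
finger_gap: 0.0253
grip_force: 0.0
```

Emit:
{"name": "move_arm", "arguments": {"commands": [{"x":0,"y":0,"z":0,"wx":0,"wy":0,"wz":0},{"x":0,"y":0,"z":0,"wx":0,"wy":0,"wz":0},{"x":0,"y":0,"z":0,"wx":0,"wy":0,"wz":0},{"x":0,"y":0,"z":0,"wx":0,"wy":0,"wz":0},{"x":0,"y":0,"z":0,"wx":0,"wy":0,"wz":0}], "gripper": 0.05, "newtons": 20}}

```text
time_s: 9.65
eef_pos: [0.5266, -0.0639, 0.1276]
orientation: [2.471, 1.937, 0.001]
wrist_force: [4.3, -1.5, -2.2]
finger_gap: 0.0137
grip_force: 20.6
```

```bash
cat > g.py <<'E'
from h import *
from cell import ctrl
go(.526,-.064,.127,-19.2)
g=[]
for i in range(8): ctrl.snapshot('top'); g.append(ctrl.get_state()['finger_gap']*1000)
print(np.round(g,2),np.mean(g))
E
python3 g.py
```

```text
yaw -13.8 shift [-0.2 -0.6  0.6] turn [0.002 0.    0.094]; shift after turn [-0.3 -0.6  0.6] q [-0.1   0.85  0.31  1.79 -0.44  0.57  0.24] t 9.65 gap 13.69 grip 20.567348959166623 F [ 4.3 -1.5 -2.2]
[13.45 13.66 13.78 13.64 13.78 13.84 13.71 13.9 ] 13.720851886054245
```

Emit:
{"name": "move_arm", "arguments": {"commands": [{"x":0,"y":0,"z":0,"wx":0,"wy":0,"wz":0},{"x":0,"y":0,"z":0,"wx":0,"wy":0,"wz":0},{"x":0,"y":0,"z":0,"wx":0,"wy":0,"wz":0},{"x":0,"y":0,"z":0,"wx":0,"wy":0,"wz":0.1},{"x":0,"y":0,"z":0,"wx":0,"wy":0,"wz":0}], "gripper": 0.3, "newtons": 20}}

```text
time_s: 10.68
eef_pos: [0.5258, -0.0636, 0.1274]
orientation: [2.564, 1.815, -0.001]
wrist_force: [-0.6, 0.1, -0.2]
finger_gap: 0.0255
grip_force: 0.0
```

Emit:
{"name": "move_arm", "arguments": {"commands": [{"x":0,"y":0,"z":0,"wx":0,"wy":0,"wz":0},{"x":0,"y":0,"z":0,"wx":0,"wy":0,"wz":0},{"x":0,"y":0,"z":0,"wx":0,"wy":0,"wz":0},{"x":0,"y":0,"z":0,"wx":0,"wy":0,"wz":0},{"x":0,"y":0,"z":0,"wx":0,"wy":0,"wz":0}], "gripper": 0.05, "newtons": 20}}

```text
time_s: 11.3
eef_pos: [0.5268, -0.0639, 0.1276]
orientation: [2.561, 1.816, 0.002]
wrist_force: [6.5, -2.0, -3.8]
finger_gap: 0.013
grip_force: 20.9
```

```bash
python3 g.py
```

```text
yaw -19.3 shift [-0.3 -0.7  0.6] turn [ 0.002  0.    -0.002]; shift after turn [-0.3 -0.7  0.6] q [-0.11  0.85  0.33  1.79 -0.47  0.57  0.18] t 11.3 gap 13.03 grip 20.87215469655348 F [ 6.5 -2.  -3.8]
[13.51 13.44 13.35 13.33 13.73 13.78 13.56 13.22] 13.489987907664734
```

Emit:
{"name": "move_arm", "arguments": {"commands": [{"x":0,"y":0,"z":0,"wx":0,"wy":0,"wz":0},{"x":0,"y":0,"z":0,"wx":0,"wy":0,"wz":0},{"x":0,"y":0,"z":0,"wx":0,"wy":0,"wz":0},{"x":0,"y":0,"z":0,"wx":0,"wy":0,"wz":0},{"x":0,"y":0,"z":0,"wx":0,"wy":0,"wz":0}], "gripper": 0.05, "newtons": 100}}

```text
time_s: 12.32
eef_pos: [0.5268, -0.064, 0.1277]
orientation: [2.561, 1.816, 0.002]
wrist_force: [6.9, -0.9, -1.0]
finger_gap: 0.0118
grip_force: 97.4
```

Emit:
{"name": "move_arm", "arguments": {"commands": [{"x":0,"y":0,"z":0,"wx":0,"wy":0,"wz":0},{"x":0,"y":0,"z":0,"wx":0,"wy":0,"wz":0},{"x":0,"y":0,"z":0,"wx":0,"wy":0,"wz":0},{"x":0,"y":0,"z":-20,"wx":0,"wy":0,"wz":0},{"x":0,"y":0,"z":-50,"wx":0,"wy":0,"wz":0}], "gripper": 0.65, "newtons": 40}}

```text
time_s: 12.95
eef_pos: [0.5251, -0.0636, 0.1971]
orientation: [-2.563, -1.814, 0.004]
wrist_force: [0.5, -0.0, 1.1]
finger_gap: 0.0554
grip_force: 0.0
```

Emit:
{"name": "move_arm", "arguments": {"commands": [{"x":0,"y":0,"z":-30,"wx":0,"wy":0,"wz":0.15},{"x":0,"y":0,"z":0,"wx":0,"wy":0,"wz":0.17},{"x":0,"y":0,"z":0,"wx":0,"wy":0,"wz":0.17},{"x":0,"y":0,"z":0,"wx":0,"wy":0,"wz":0.17},{"x":0,"y":0,"z":0,"wx":0,"wy":0,"wz":0.17}]}}

```text
time_s: 13.58
eef_pos: [0.5258, -0.0636, 0.2275]
orientation: [-3.08, -0.619, 0.0]
wrist_force: [0.4, 1.2, -0.4]
finger_gap: 0.0556
grip_force: 0.0
```

Emit:
{"name": "move_arm", "arguments": {"commands": [{"x":0,"y":0,"z":0,"wx":0,"wy":0,"wz":0.17},{"x":0,"y":0,"z":0,"wx":0,"wy":0,"wz":0.17},{"x":0,"y":0,"z":0,"wx":0,"wy":0,"wz":0.03},{"x":0,"y":-40,"z":0,"wx":0,"wy":0,"wz":0},{"x":0,"y":-50,"z":0,"wx":0,"wy":0,"wz":0}]}}

```text
time_s: 14.2
eef_pos: [0.5229, 0.0267, 0.2275]
orientation: [3.141, 0.053, 0.0]
wrist_force: [1.5, 0.8, 1.1]
finger_gap: 0.0553
grip_force: 0.0
```

```bash
python3 -c "
from h import *
go(.4575,.199,.12,-88)"
```

```text
yaw -88.1 shift [ -59.6 -174.4  107.5] turn [ 0.    -0.    -0.001]; shift after turn [ -59.4 -174.5  107.5] q [-0.52  0.8   0.83  1.72 -0.71  0.95 -0.95] t 14.2 gap 55.34 grip 0.0 F [1.5 0.8 1.1]
```

Emit:
{"name": "move_arm", "arguments": {"commands": [{"x":-15,"y":-44,"z":0,"wx":0,"wy":0,"wz":0},{"x":-15,"y":-44,"z":15,"wx":0,"wy":0,"wz":0},{"x":-15,"y":-44,"z":30,"wx":0,"wy":0,"wz":0},{"x":-15,"y":-42,"z":35,"wx":0,"wy":0,"wz":0},{"x":0,"y":0,"z":27,"wx":0,"wy":0,"wz":0}]}}

```text
time_s: 14.82
eef_pos: [0.4558, 0.2013, 0.1189]
orientation: [-3.14, -0.063, 0.003]
wrist_force: [0.7, -0.8, 0.2]
finger_gap: 0.0559
grip_force: 0.0
```

Run:
```python
from h import *
from cell import ctrl
go(.4575,.199,.039,-88)
t=ctrl.snapshot("top")["image"]; w=ctrl.snapshot("side")["image"]
a=cv2.resize(t[185:225,165:205],None,fx=9,fy=9,interpolation=cv2.INTER_CUBIC)
b=cv2.resize(w[160:210,190:240],None,fx=8,fy=8,interpolation=cv2.INTER_CUBIC)
o=np.zeros((400,770,3),np.uint8); o[:360,:360]=a;o[:400,365:765]=b; cv2.imwrite("pics/d.png",o)
```

```text
yaw -87.7 shift [ 1.7  2.4 79.9] turn [-0.001  0.002  0.005]; shift after turn [ 1.6  2.3 79.9] q [-0.83  0.93  0.69  1.91 -0.96  0.67 -1.06] t 14.825 gap 55.88 grip 0.0 F [ 0.7 -0.8  0.2]
```

View pics/d.png

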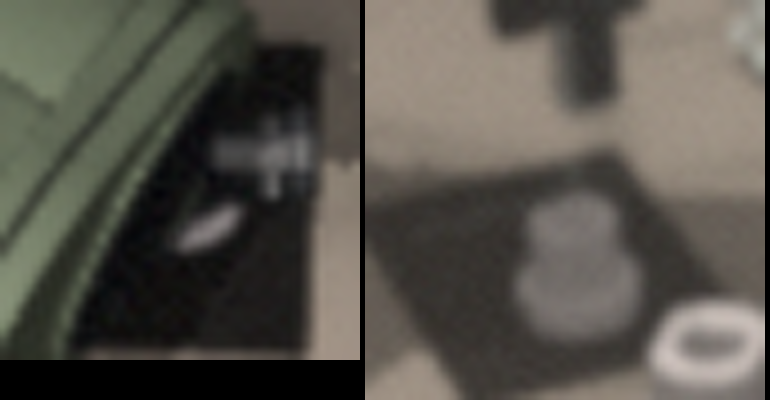

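Emit:
{"name": "move_arm", "arguments": {"commands": [{"x":2,"y":2,"z":25,"wx":0,"wy":0,"wz":0},{"x":0,"y":0,"z":30,"wx":0,"wy":0,"wz":0},{"x":0,"y":0,"z":20,"wx":0,"wy":0,"wz":0},{"x":0,"y":0,"z":4,"wx":0,"wy":0,"wz":0},{"x":0,"y":0,"z":0,"wx":0,"wy":0,"wz":0}]}}

```text
time_s: 15.55
eef_pos: [0.4601, 0.1962, 0.0424]
orientation: [-3.141, -0.051, -0.001]
wrist_force: [0.4, 0.3, 0.7]
finger_gap: 0.0554
grip_force: 0.0
```

Emit:
{"name": "move_arm", "arguments": {"commands": [{"x":0,"y":0,"z":0,"wx":0,"wy":0,"wz":0},{"x":0,"y":0,"z":0,"wx":0,"wy":0,"wz":0},{"x":0,"y":0,"z":0,"wx":0,"wy":0,"wz":0},{"x":0,"y":0,"z":0,"wx":0,"wy":0,"wz":0},{"x":0,"y":0,"z":0,"wx":0,"wy":0,"wz":0}], "gripper": 0.2, "newtons": 60}}

```text
time_s: 16.18
eef_pos: [0.46, 0.1966, 0.0425]
orientation: [-3.14, -0.051, -0.002]
wrist_force: [-1.4, -0.1, 17.1]
finger_gap: 0.0252
grip_force: 58.2
```

```bash
python3 -c "
from h import *
go(.4575,.199,.039,-88)"
```

```text
yaw -88.1 shift [-2.4 -2.5  3.5] turn [-0.001 -0.001 -0.003]; shift after turn [-2.4 -2.5  3.5] q [-0.74  1.04  0.53  1.94 -1.14  0.51 -0.91] t 16.175 gap 25.24 grip 58.151437137275934 F [-1.4 -0.1 17.1]
```

Emit:
{"name": "move_arm", "arguments": {"commands": [{"x":0,"y":0,"z":-15,"wx":0,"wy":0,"wz":0},{"x":0,"y":0,"z":-35,"wx":0,"wy":0,"wz":0},{"x":0,"y":0,"z":-50,"wx":0,"wy":0,"wz":0},{"x":0,"y":10,"z":-50,"wx":0,"wy":0,"wz":0},{"x":0,"y":40,"z":-40,"wx":0,"wy":0,"wz":0}]}}

```text
time_s: 16.8
eef_pos: [0.4608, 0.1467, 0.2338]
orientation: [3.141, 0.054, 0.001]
wrist_force: [0.6, -0.5, -0.7]
finger_gap: 0.0249
grip_force: 59.9
```

Emit:
{"name": "move_arm", "arguments": {"commands": [{"x":0,"y":45,"z":-30,"wx":0,"wy":0,"wz":0},{"x":0,"y":50,"z":-30,"wx":0,"wy":0,"wz":0},{"x":0,"y":55,"z":-20,"wx":0,"wy":0,"wz":0},{"x":0,"y":60,"z":0,"wx":0,"wy":0,"wz":0},{"x":0,"y":60,"z":0,"wx":0,"wy":0,"wz":0}]}}

```text
time_s: 17.42
eef_pos: [0.469, -0.1254, 0.3125]
orientation: [3.141, 0.049, 0.0]
wrist_force: [1.0, -0.6, -1.1]
finger_gap: 0.0247
grip_force: 59.9
```

Emit:
{"name": "move_arm", "arguments": {"commands": [{"x":0,"y":50,"z":0,"wx":0,"wy":0,"wz":0},{"x":0,"y":0,"z":0,"wx":0,"wy":0,"wz":-0.17},{"x":0,"y":0,"z":0,"wx":0,"wy":0,"wz":-0.18},{"x":0,"y":0,"z":0,"wx":0,"wy":0,"wz":-0.18},{"x":0,"y":0,"z":0,"wx":0,"wy":0,"wz":-0.18}]}}

```text
time_s: 18.05
eef_pos: [0.4707, -0.1737, 0.3123]
orientation: [2.925, 1.146, -0.001]
wrist_force: [-1.3, -0.4, -1.8]
finger_gap: 0.0246
grip_force: 59.9
```

Emit:
{"name": "move_arm", "arguments": {"commands": [{"x":0,"y":0,"z":0,"wx":0,"wy":0,"wz":-0.18},{"x":0,"y":0,"z":0,"wx":0,"wy":0,"wz":-0.17},{"x":0,"y":0,"z":0,"wx":0,"wy":0,"wz":0},{"x":0,"y":0,"z":0,"wx":0,"wy":0,"wz":0},{"x":0,"y":0,"z":0,"wx":0,"wy":0,"wz":0}]}}

```text
time_s: 18.68
eef_pos: [0.4713, -0.1734, 0.3115]
orientation: [2.687, 1.628, -0.001]
wrist_force: [0.3, -0.3, -1.4]
finger_gap: 0.0248
grip_force: 59.9
```

Run:
```python
from h import *
from cell import ctrl
go(.5255,-.0635,.25,70.8)
p=ctrl.get_state()["eef_pos"]
s=ctrl.snapshot("side"); w=np.mean([s["image"],ctrl.snapshot("side")["image"]],0).astype(np.uint8)
u,v=proj(s,p-[0,0,.03]).round().astype(int); print(u,v)
cv2.imwrite("pics/e.png",cv2.resize(w[v-30:v+30,u-35:u+35],None,fx=8,fy=8,interpolation=cv2.INTER_CUBIC))
```

```text
yaw -27.6 shift [122.6  -2.8  61.5] turn [-1.000e-03  0.000e+00 -1.717e+00]; shift after turn [-15.1 121.7  61.5] q [-0.    0.57  0.53  1.65 -0.33  1.01  0.15] t 18.675 gap 24.79 grip 59.8873957246542 F [ 0.3 -0.3 -1.4]
285 167
```

View pics/e.png

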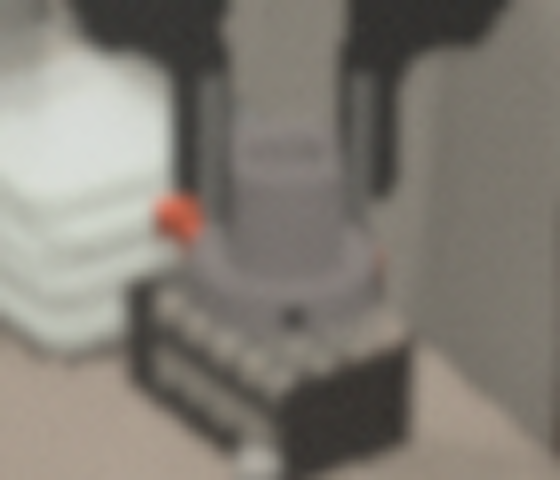

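Emit:
{"name": "move_arm", "arguments": {"commands": [{"x":0,"y":0,"z":0,"wx":0,"wy":0,"wz":0.174},{"x":0,"y":0,"z":0,"wx":0,"wy":0,"wz":0.18},{"x":0,"y":0,"z":0,"wx":0,"wy":0,"wz":0.18},{"x":0,"y":0,"z":0,"wx":0,"wy":0,"wz":0.18},{"x":0,"y":0,"z":0,"wx":0,"wy":0,"wz":0.18}]}}

```text
time_s: 19.4
eef_pos: [0.4714, -0.1734, 0.3115]
orientation: [3.127, 0.3, -0.0]
wrist_force: [-0.1, 0.1, -1.2]
finger_gap: 0.0246
grip_force: 59.9
```

Emit:
{"name": "move_arm", "arguments": {"commands": [{"x":0,"y":0,"z":0,"wx":0,"wy":0,"wz":0.18},{"x":0,"y":0,"z":0,"wx":0,"wy":0,"wz":0.18},{"x":0,"y":0,"z":0,"wx":0,"wy":0,"wz":0.17},{"x":0,"y":0,"z":0,"wx":0,"wy":0,"wz":0},{"x":0,"y":0,"z":0,"wx":0,"wy":0,"wz":0}]}}

```text
time_s: 20.02
eef_pos: [0.4713, -0.1734, 0.3115]
orientation: [3.099, -0.514, -0.0]
wrist_force: [-0.1, -0.6, -2.2]
finger_gap: 0.0246
grip_force: 59.9
```

Run:
```python
from h import *
go(.5255,-.0635,.205,-109.2)
```

```text
yaw -108.8 shift [  15.8 -121.5  106.5] turn [0.    0.    0.007]; shift after turn [  15.  -121.6  106.5] q [-0.19  0.69  0.97  1.65 -0.62  1.13 -0.95] t 20.025 gap 24.64 grip 59.85601200722158 F [-0.1 -0.6 -2.2]
```

Emit:
{"name": "move_arm", "arguments": {"commands": [{"x":5,"y":-30,"z":15,"wx":0,"wy":0,"wz":0.007},{"x":5,"y":-40,"z":25,"wx":0,"wy":0,"wz":0},{"x":5,"y":-40,"z":25,"wx":0,"wy":0,"wz":0},{"x":2,"y":-11,"z":25,"wx":0,"wy":0,"wz":0},{"x":0,"y":0,"z":6,"wx":0,"wy":0,"wz":0}]}}

```text
time_s: 20.65
eef_pos: [0.5273, -0.0643, 0.2145]
orientation: [3.097, -0.525, -0.003]
wrist_force: [0.7, -0.8, -1.3]
finger_gap: 0.025
grip_force: 59.9
```

Emit:
{"name": "move_arm", "arguments": {"commands": [{"x":0,"y":0,"z":0,"wx":0,"wy":0,"wz":0},{"x":0,"y":0,"z":0,"wx":0,"wy":0,"wz":0},{"x":0,"y":0,"z":0,"wx":0,"wy":0,"wz":0},{"x":0,"y":0,"z":0,"wx":0,"wy":0,"wz":0},{"x":0,"y":0,"z":0,"wx":0,"wy":0,"wz":0}]}}

```text
time_s: 21.28
eef_pos: [0.5275, -0.065, 0.2156]
orientation: [3.096, -0.53, 0.0]
wrist_force: [1.2, -0.4, -0.9]
finger_gap: 0.0255
grip_force: 59.9
```

Run:
```python
from h import *
from cell import ctrl
go(.5255,-.0635,.205,-109.2)
p=ctrl.get_state()["eef_pos"]
s=ctrl.snapshot("side"); w=np.mean([s["image"]]+[ctrl.snapshot("side")["image"] for _ in range(3)],0).astype(np.uint8)
np.savez("side1.npz",**{**s,"image":w})
u,v=proj(s,[.5255,-.0635,.145]).round().astype(int); print(u,v, proj(s,p), proj(s,[.5255,-.0635,.145]),proj(s,[.5255,-.0635,.104]),"flange bottom at TCP",proj(s,p-[0,0,.0395]),"mid flange",proj(s,p-[0,0,.0335]))
cv2.imwrite("pics/f.png",cv2.resize(w[v-40:v+35,u-40:u+40],None,fx=8,fy=8,interpolation=cv2.INTER_CUBIC)); print("crop origin",u-40,v-40)
```

```text
yaw -109.4 shift [-2.4 -0.7 10.6] turn [ 0.    -0.    -0.004]; shift after turn [-2.4 -0.8 10.6] q [-0.36  0.86  0.89  1.71 -0.79  0.98 -1.08] t 21.275 gap 25.52 grip 59.862148091197014 F [ 1.2 -0.4 -0.9]
281 194 [282.53664798 166.70514675] [281.05019563 193.59571115] [280.85582758 208.26462308] flange bottom at TCP [282.30628601 182.08362283] mid flange [282.34057691 179.79443467]
crop origin 241 154
```

View pics/f.png

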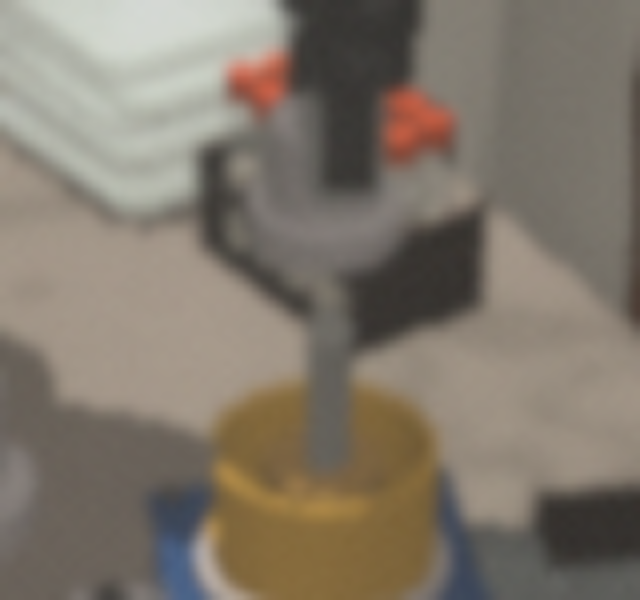

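Emit:
{"name": "move_arm", "arguments": {"commands": [{"x":0,"y":-0.7,"z":14,"wx":0,"wy":0,"wz":0},{"x":0,"y":0,"z":12,"wx":0,"wy":0,"wz":0},{"x":0,"y":0,"z":4,"wx":0,"wy":0,"wz":0},{"x":0,"y":0,"z":2,"wx":0,"wy":0,"wz":0},{"x":0,"y":0,"z":1,"wx":0,"wy":0,"wz":0}]}}

```text
time_s: 22.1
eef_pos: [0.5278, -0.0643, 0.1825]
orientation: [3.096, -0.53, 0.0]
wrist_force: [-1.3, -1.3, -2.6]
finger_gap: 0.0246
grip_force: 59.9
```

Emit:
{"name": "move_arm", "arguments": {"commands": [{"x":0,"y":0,"z":1,"wx":0,"wy":0,"wz":0},{"x":0,"y":0,"z":1,"wx":0,"wy":0,"wz":0},{"x":0,"y":0,"z":1,"wx":0,"wy":0,"wz":0},{"x":0,"y":0,"z":0,"wx":0,"wy":0,"wz":0},{"x":0,"y":0,"z":0,"wx":0,"wy":0,"wz":0}]}}

```text
time_s: 22.72
eef_pos: [0.5278, -0.0642, 0.1795]
orientation: [3.096, -0.53, 0.0]
wrist_force: [1.6, -0.2, -2.0]
finger_gap: 0.0248
grip_force: 59.9
```

Run:
```python
from h import *
go(.5255,-.0635,.1315,-109.2)
```

```text
yaw -109.4 shift [-2.4  0.1 48. ] turn [ 0.    -0.    -0.004]; shift after turn [-2.4  0.1 48. ] q [-0.34  0.9   0.85  1.75 -0.85  0.9  -1.03] t 22.725 gap 24.76 grip 59.88012618385255 F [ 1.6 -0.2 -2. ]
```

Emit:
{"name": "move_arm", "arguments": {"commands": [{"x":0,"y":0,"z":2,"wx":0,"wy":0,"wz":0},{"x":0,"y":0,"z":2,"wx":0,"wy":0,"wz":0},{"x":0,"y":0,"z":2,"wx":0,"wy":0,"wz":0},{"x":0,"y":0,"z":2,"wx":0,"wy":0,"wz":0},{"x":0,"y":0,"z":0,"wx":0,"wy":0,"wz":0}]}}

```text
time_s: 23.35
eef_pos: [0.5277, -0.0642, 0.1713]
orientation: [3.097, -0.53, -0.0]
wrist_force: [2.5, 1.3, -3.1]
finger_gap: 0.0248
grip_force: 59.7
```

Run:
```python
from h import *
go(.5255,-.0635,.1315,-109.2)
from cell import ctrl; print(ctrl.get_state()["moment"])
```

```text
yaw -109.4 shift [-2.3  0.1 39.8] turn [ 0.     0.    -0.004]; shift after turn [-2.3  0.1 39.8] q [-0.34  0.91  0.84  1.76 -0.86  0.89 -1.02] t 23.35 gap 24.78 grip 59.702136190608144 F [ 2.5  1.3 -3.1]
[ 0.224118   -0.74107014  0.02994534]
```

Collar is on the shaft without resistance; continue down.

Emit:
{"name": "move_arm", "arguments": {"commands": [{"x":0,"y":0,"z":4,"wx":0,"wy":0,"wz":0},{"x":0,"y":0,"z":5,"wx":0,"wy":0,"wz":0},{"x":0,"y":0,"z":5,"wx":0,"wy":0,"wz":0},{"x":0,"y":0,"z":4,"wx":0,"wy":0,"wz":0},{"x":0,"y":0,"z":0,"wx":0,"wy":0,"wz":0}]}}

```text
time_s: 23.98
eef_pos: [0.5277, -0.0642, 0.1531]
orientation: [3.096, -0.53, -0.0]
wrist_force: [5.1, 1.2, -5.0]
finger_gap: 0.0249
grip_force: 59.5
```

Emit:
{"name": "move_arm", "arguments": {"commands": [{"x":0,"y":0,"z":4,"wx":0,"wy":0,"wz":0},{"x":0,"y":0,"z":4,"wx":0,"wy":0,"wz":0},{"x":0,"y":0,"z":3,"wx":0,"wy":0,"wz":0},{"x":0,"y":0,"z":2,"wx":0,"wy":0,"wz":0},{"x":0,"y":0,"z":0,"wx":0,"wy":0,"wz":0}]}}

```text
time_s: 24.6
eef_pos: [0.5278, -0.0642, 0.1402]
orientation: [3.096, -0.53, 0.0]
wrist_force: [5.6, 1.6, -3.1]
finger_gap: 0.0251
grip_force: 59.8
```

Run:
```python
from h import *
go(.5255,-.0635,.1315,-109.2)
```

```text
yaw -109.4 shift [-2.4  0.1  8.7] turn [ 0.    -0.    -0.004]; shift after turn [-2.4  0.1  8.7] q [-0.32  0.95  0.79  1.78 -0.91  0.82 -0.97] t 24.6 gap 25.12 grip 59.76194752380252 F [ 5.6  1.6 -3.1]
```

Emit:
{"name": "move_arm", "arguments": {"commands": [{"x":0.5,"y":0,"z":2,"wx":0,"wy":0,"wz":0},{"x":0,"y":0,"z":2,"wx":0,"wy":0,"wz":0},{"x":0,"y":0,"z":2,"wx":0,"wy":0,"wz":0},{"x":0,"y":0,"z":1,"wx":0,"wy":0,"wz":0},{"x":0,"y":0,"z":0,"wx":0,"wy":0,"wz":0}], "newtons": 100, "gripper": 0.2}}

```text
time_s: 25.22
eef_pos: [0.528, -0.0645, 0.1334]
orientation: [3.096, -0.531, -0.0]
wrist_force: [2.1, 1.1, 6.0]
finger_gap: 0.0239
grip_force: 99.3
```

Run:
```python
from h import *
go(.5255,-.0635,.1315,-109.2)
```

```text
yaw -109.4 shift [-2.7 -0.1  1.9] turn [ 0.     0.    -0.004]; shift after turn [-2.7 -0.1  1.9] q [-0.32  0.96  0.78  1.79 -0.93  0.81 -0.97] t 25.225 gap 23.94 grip 99.31825890118489 F [2.1 1.1 6. ]
```

Emit:
{"name": "move_arm", "arguments": {"commands": [{"x":0,"y":0,"z":1,"wx":0,"wy":0,"wz":0},{"x":0,"y":0,"z":1,"wx":0,"wy":0,"wz":0},{"x":0,"y":0,"z":0.5,"wx":0,"wy":0,"wz":0},{"x":0,"y":0,"z":0,"wx":0,"wy":0,"wz":0},{"x":0,"y":0,"z":0,"wx":0,"wy":0,"wz":0}]}}

```text
time_s: 25.85
eef_pos: [0.5281, -0.0646, 0.1316]
orientation: [-3.096, 0.531, -0.001]
wrist_force: [-2.6, 3.7, 20.0]
finger_gap: 0.0233
grip_force: 101.1
```

Run:
```python
from h import *
go(.5255,-.0635,.1315,-109.2)
```

```text
yaw -109.5 shift [-2.8 -0.2  0.1] turn [-0.    -0.    -0.004]; shift after turn [-2.8 -0.2  0.1] q [-0.31  0.96  0.78  1.79 -0.93  0.8  -0.96] t 25.85 gap 23.25 grip 101.1255612334935 F [-2.6  3.7 20. ]
```

Emit:
{"name": "move_arm", "arguments": {"commands": [{"x":0,"y":0,"z":0.5,"wx":0,"wy":0,"wz":0},{"x":0,"y":0,"z":0,"wx":0,"wy":0,"wz":0},{"x":0,"y":0,"z":0,"wx":0,"wy":0,"wz":0},{"x":0,"y":0,"z":0,"wx":0,"wy":0,"wz":0},{"x":0,"y":0,"z":0,"wx":0,"wy":0,"wz":0}]}}

```text
time_s: 26.48
eef_pos: [0.5282, -0.0646, 0.1315]
orientation: [-3.096, 0.531, -0.001]
wrist_force: [-3.1, 4.6, 28.9]
finger_gap: 0.0237
grip_force: 102.3
```

Run:
```python
from h import *
from cell import ctrl
go(.5255,-.0635,.1315,-109.2)
w=ctrl.snapshot("side")["image"]
cv2.imwrite("pics/g.png",cv2.resize(w[165:240,241:321],None,fx=8,fy=8,interpolation=cv2.INTER_CUBIC))
```

```text
yaw -109.5 shift [-2.9 -0.2  0. ] turn [-0.001 -0.001 -0.004]; shift after turn [-2.9 -0.2  0. ] q [-0.31  0.96  0.78  1.79 -0.93  0.8  -0.96] t 26.475 gap 23.74 grip 102.27236645878293 F [-3.1  4.6 28.9]
```

View pics/g.png

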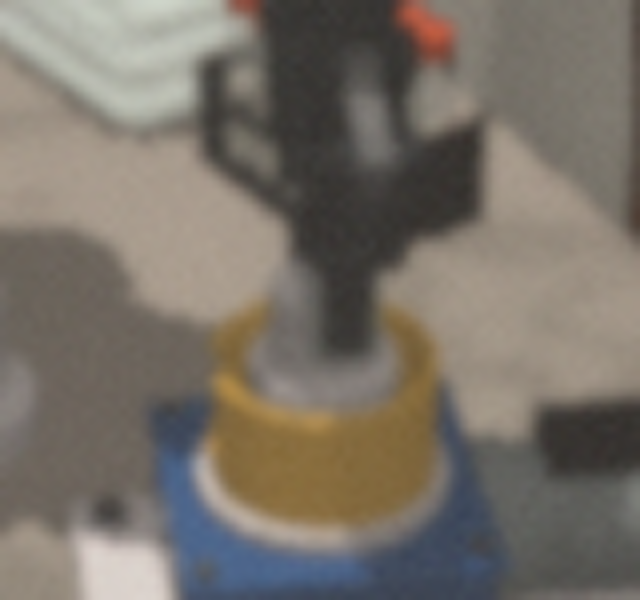

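The collar's flange (325,375) sits inside the guard with its top level with the rim, and the finger is clear of the guard. It is pressed down to the stop.

```bash
python3 -c "
from cell import ctrl
print(ctrl.job_done())"
```

```text
the job is handed in; nothing more can be done
None
```

I turned the shaft's flat to face the slot, fitted the collar with its set-screw on the slot side, and handed the job in holding the collar pressed down at the stop. I felt the flat and the stop through the gripper and judged the screw's final direction from the tool's angle, because the socket could not be seen in the last picture. The hand-in returned no verdict.

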